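# Kit the differential parts into their nests

## Task

The cleaned parts of the locking differential are lying about among their kit nests. Put each one into the nest made for it, fully seated and let go: the long cross shaft in the long cradle, the short cross shaft in the short cradle, the round block upright in the round dish, and the switch that lies among the nests (not the spare by the wall) in the little nest with its threaded brass nose in the fork.

Things in the scene. Friction and masses are not known exactly. Their poses are not given: they have to be found in the camera images.
- long_shaft_mid (a point): Centre of the long cross shaft: a plain bright steel round bar, 105 mm long and 21 mm across, lying on the bench (centre 10.5 mm above it). y runs along the bar, z up. Either end may go either way. About 0.26 kg.
- short_shaft_mid (a point): Centre of the short cross shaft: the same kind of bright steel bar, but 60 mm long and 19 mm across, lying on the bench (centre 9.5 mm above it). y runs along the bar, z up. Either end may go either way. About 0.12 kg.
- round_block_mid (a point): Centre of the round block: a bright steel cylinder standing on its flat end, 54 mm across and 36 mm high (centre 18 mm above its underside), straight sides, a hole in its top and bores in its sides. z is its upright axis; it may be turned any way about z. About 0.55 kg.
- lock_switch_mid (a point): Switch lying on its side, 48 mm long: black round body 20 mm across, 26 mm long; brass hexagon 24 mm across, 10 mm long; brass threaded nose 10 mm across, 12 mm long. The point is on the axis half-way along the black body, 11 mm above the bench: grip here. y runs along the axis to the nose (tip 35 mm ahead, hexagon from 13 mm ahead, black end 13 mm behind), z up. About 0.07 kg.
- long_cradle_seat (a point): Fixed dark plate, 136 x 66 x 8 mm, yellow bar painted on it, two white saddles, white end stops 114 mm apart, 30 mm high. The point: where the long shaft's centre comes to lie, 26 mm above the bench; y along the cradle, z up. Saddles 36 mm either side, 14 mm thick, 58 mm free between them down to the plate; floor 16 mm above the bench, 26 mm wide, sides flare to 37 mm at 25.5 mm above the bench.
- short_cradle_seat (a point): Like the long cradle but 94 x 66 x 8 mm, with a short yellow bar: white end stops 69 mm apart, 30 mm high. The point: where the short shaft's centre comes to lie, 26 mm above the bench; y along the cradle, z up. Saddles 24 mm either side, 8 mm thick, 40 mm free between them down to the plate; floor 16 mm above the bench, 26 mm wide, sides flare to 37 mm at 25.5 mm above the bench.
- block_dish_seat (a point): Fixed dark plate, 94 x 94 x 8 mm, with a white round dish, 82 mm over its rim, yellow disc in its floor. The point: where the round block's centre comes to lie, 31 mm above the bench; z up. Dish floor 13 mm above the bench, 62 mm across; wall flares to 74 mm inside the rim, 22 mm above the bench: grip the block on its upper 23 mm to keep the fingertips above the rim.
- switch_nest_seat (a point): Fixed dark plate, 78 x 62 x 8 mm, white rest pad with red mark (top 12 mm above the bench), white fork at one end, white stop at the other. The point: where the middle of the switch's black body comes to lie, 23 mm above the bench; y to the fork, z up. Fork 30 mm ahead, 6 mm thick, gap 11 mm, flaring to 25 mm, 28 mm high like the stop, whose inner face is 17 mm behind. Sides open for fingers.
Not all that is in view belongs to the job. What is shaped like the part that bears block_dish_seat but green or pink is not meant.

How it is judged:
At the end, for the whole second after the job is handed in: Each part rests, let go, in its own nest: shaft and block centres within 9 mm (from above) and 4 mm in height of the seat, shafts along the cradle within 0.15 rad, block upright within 0.1 rad; switch body within 10 mm, 5 mm in height and 0.3 rad of its seat, nose in the fork (horizontal distance between long_shaft_mid and long_cradle_seat below 0.009 m and z of long_shaft_mid in the frame of long_cradle_seat between -0.004 and 0.004 m and angle between the y axis of long_shaft_mid and the y axis of long_cradle_seat, either way round below 0.15 rad and horizontal distance between short_shaft_mid and short_cradle_seat below 0.009 m and z of short_shaft_mid in the frame of short_cradle_seat between -0.004 and 0.004 m and angle between the y axis of short_shaft_mid and the y axis of short_cradle_seat, either way round below 0.15 rad and horizontal distance between round_block_mid and block_dish_seat below 0.009 m and z of round_block_mid in the frame of block_dish_seat between -0.004 and 0.004 m and angle between round_block_mid's own z axis and vertical below 0.1 rad and horizontal distance between lock_switch_mid and switch_nest_seat below 0.01 m and z of lock_switch_mid in the frame of switch_nest_seat between -0.005 and 0.005 m and angle between the y axis of lock_switch_mid and the y axis of switch_nest_seat, either way round below 0.3 rad); the robot touches nothing.
It also fails if it takes over 93 s, if anything falls off the work surface, if the arm or the gripper's body presses on something with over 40 N, if the wrist force passes 120 N, or if a joint passes its speed limit or range.

## Robot

A 6-joint arm with a two-finger parallel gripper is mounted at the origin on a cart in front of the work surface, level with it; the furniture and walls round the work are solid. World frame = base frame: x ahead of the robot, y to its left, z up, the work surface at z = 0. Lengths are in m, angles in rad, forces in N, time in s.
With the tool pointing down it reaches from about 0.35 to 0.775 m from the base axis. Payload 5.5 kg.
Tool frame: the origin (TCP) lies midway between the tips of the shut fingers; the grasp point (between the pads) lies 19 mm behind it; z points along the fingers, y is the line along which they close (so a half turn about z gives the same grasp; the last joint's range is limited). The gripper opens to 85 mm and grips with 20 to 120 N. Pads are 22 mm wide; open, the fingers measure 114 mm over their backs; the gripper's body (76 mm by 85 mm) begins 54 mm behind the grasp point. The pads swing forward as they close: fully open they stand 13 mm farther back than shut.
Start: joints at [-1.306, 0.313, 0.046, 1.304, 0, 1.431], TCP at [0.226, -0.529, 0.231] pointing down, gripper open.
Joint ranges: [-2.76, 2.76], [-0.86, 1.69], [-1.03, 1.26], [-2.2, 2.34], [-1.47, 1.5], [-3.14, 3.14]. Speed limits (rad/s): [2.57, 2.57, 3.14, 3.14, 3.14, 3.14].

## Interface

Orientations are given as a unit quaternion [w, x, y, z].
In Python, from workcell import telemetry, imaging, env gives the robot as it stands. The module is installed in compiled form; this text tells all that it offers.
- The arm moves only by the tool step_arm, never from a script. Its argument "moves" is a list of rows, each a list of 3 entries, a list of its own where there are three numbers: the shift along the tool's x, y, z in mm, then the turn, a rotation vector about the tool's x, y, z in rad, then the finger opening in mm, from 0 to 85.4. A call has 1 to 8 rows; each row is the pose to reach, as a shift and turn from the pose commanded when the call began, along the tool's axes at that moment; what a row does not reach only later rows make up. A row lasts 1/12 s, in which the tool goes at most 41.7 mm and 7.16 degrees, less where a joint would pass 70% of its speed; a pose out of reach is approached as far as the arm can. A call with a gripper value outside its range is refused whole. The fingers move at their own pace and stop on an object; "grip_force" is the grip in N (left out, the last holds). Time passes only in rows, so rows that repeat a pose let the fingers close. It gives the time, the measured TCP pose, the force, the opening and the grip force at its end, in the units of the state.
- telemetry.get_state(): the state, without advancing time (a new reading comes with each control period).
- imaging.read_camera(name): name is "scene" or "top"; returns the picture (480x640x3 uint8, red, green, blue); there is no depth.
- imaging.camera_params(name): a dict with "camera_matrix" (3x3 intrinsics, pixels), "pose" (4x4, takes a point from camera to world coordinates). Camera axes: x right, y up, looking along -z (the intrinsics and any distortion apply to the point x, -y, -z); pixel columns grow to the right and rows downward; lengths in m; the calibration is good to about 2 mm. A picture is of the moment at which its call begins. camera_params takes no time and is no camera call.
- env.hand_in(): hands the job in; it is judged then, once.
The state is a dict: "clock": time; "joint_pos": joint angles; "qvel": joint speeds; "tau": joint torques, N m; "tcp_pos": TCP position; "orientation": TCP orientation; "wrist_force": force on the tool from outside, world axes, zero at the start; "ft_torque": the same for the moment, N m; "finger_gap": finger opening in m; "grip_force": force on a finger pad.
Only numpy, scipy, OpenCV 4.12 (cv2) and the standard library are available. Lean on these libraries where they do the work, as an engineer would, in place of code of your own. Each camera call takes 0.05 s, during which the arm holds its last target. There are 200 camera calls.

## Working session

There is one attempt and no reset: what is moved stays moved. The work goes in short steps, Python scripts to look and compute and a tool call to move; the robot and the scene stay as the last step left them, time stands still between calls to the robot, and variables do not carry over. Pictures are saved under pics/ and viewed, at most 14 in all, crops included, and the job is handed in when it is done.

Besides the shell and the picture viewer there is one more tool, called after "Request:" by a JSON object that holds its "api" and its "payload", one argument or row to a line. step_arm: Moves the arm, as the interface text tells. Its arguments: {"type":"object","properties":{"moves":{"type":"array"},"grip_force":{"type":"number"}},"required":["moves"]}

```bash
mkdir -p pics; python3 - <<'E'
from workcell import telemetry, imaging
import cv2, numpy as np
for n in("scene","top"):
    im=imaging.read_camera(n); cv2.imwrite(f"pics/{n}0.png",im[:,:,::-1]); p=imaging.camera_params(n); print(n,{k:np.round(v,4).tolist() if not isinstance(v,str) else v for k,v in p.items()})
s=telemetry.get_state();print(s)
E
```

```text
scene {'camera_matrix': [[610.0252, 0.0, 314.6991], [0.0, 610.0252, 245.9356], [0.0, 0.0, 1.0]], 'pose': [[-0.5229, 0.4641, -0.715, -0.6284], [-0.8524, -0.2855, 0.4381, 0.6296], [-0.0008, 0.8385, 0.5449, 0.9293], [0.0, 0.0, 0.0, 1.0]]}
top {'camera_matrix': [[505.7976, 0.0, 315.1904], [0.0, 505.7976, 231.4833], [0.0, 0.0, 1.0]], 'pose': [[0.0178, 0.9971, -0.0737, 0.4055], [-0.9995, 0.0158, -0.0273, -0.107], [-0.0261, 0.0742, 0.9969, 1.3771], [0.0, 0.0, 0.0, 1.0]]}
{'clock': 0.1, 'joint_pos': array([-1.30560956e+00,  3.13953752e-01,  4.51031161e-02,  1.30358171e+00,
        1.40331805e-05,  1.43116843e+00]), 'qvel': array([-5.38961342e-06, -2.55404838e-03,  4.25948823e-03,  1.33200679e-04,
        8.16897223e-04,  1.66855660e-04]), 'tau': array([ 1.83754586e-03, -4.81727135e+01,  2.99242687e+01,  1.26993665e-02,
       -1.23864461e-04, -2.28725817e-06]), 'tcp_pos': array([ 0.22632633, -0.52810415,  0.23048615]), 'orientation': array([-8.16836852e-04,  9.79585149e-01,  2.01028022e-01, -4.43175950e-05]), 'wrist_force': array([-0.69189873, -0.07677724,  1.45525495]), 'ft_torque': array([ 0.0403986 , -0.03754827, -0.01177994]), 'grip_force': 0.0, 'finger_gap': 0.08533501648884396}
```

View pics/top0.png

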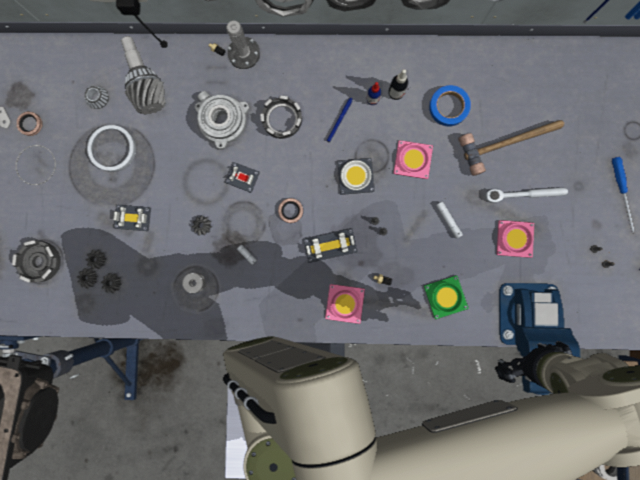

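View pics/scene0.png

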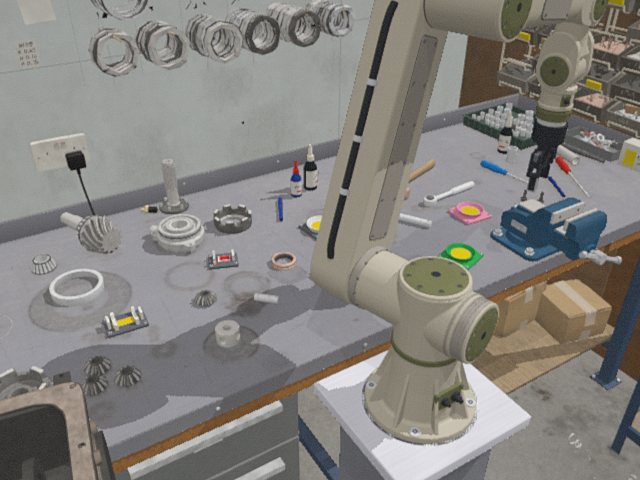

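Candidates (top px): 
- **Long shaft:** bright bar (448,219). The ratchet handle (545,192) and the pen (340,119) are not it.
- **Short shaft:** bar (247,253).
- **Round block:** cylinder (195,284). The rings at (110,148) and (290,210), the hub (220,118) and the flange (240,45) are not it.
- **Switch:** (381,279) among the nests. The spare at (216,48) by the wall is excluded.
- **Dish:** (355,175), dark with white. Pink (413,159), (515,238), (345,303) and green (446,297) are excluded.
- **Cradles:** long (330,244), short (131,217).
- **Switch nest:** (241,177).

```bash
python3 - <<'E'
import cv2, numpy as np
im=cv2.imread("pics/top0.png")
c=[(448,219),(247,253),(195,284),(381,279),(330,244),(131,217),(355,175),(241,177)]
t=[cv2.resize(im[v-25:v+25,u-25:u+25],(200,200),interpolation=cv2.INTER_CUBIC) for u,v in c]
cv2.imwrite("pics/mos.png",np.vstack([np.hstack(t[:4]),np.hstack(t[4:])]))
E
```

```text
(no output)
```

View pics/mos.png

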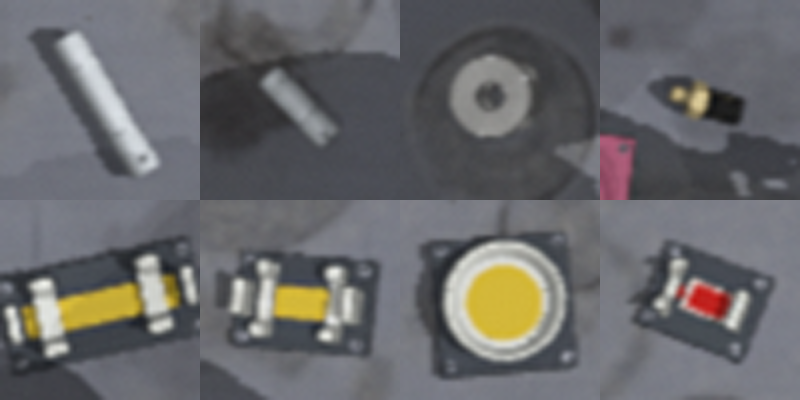

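The crop confirms the choice: the switch nose points to the left and up (about 379,275), the nest fork is on the left, and the dish has a white rim on a dark plate. Measuring now.

```bash
cat > h.py <<'E'
import cv2, numpy as np
from workcell import imaging
P={n:imaging.camera_params(n) for n in("top","scene")}
def ray(uv,z,n="top"):
    uv=np.atleast_2d(uv).astype(float); p=P[n]; K=np.array(p["camera_matrix"]); T=np.array(p["pose"])
    d=np.c_[(uv-K[:2,2])/K[0,0],np.ones(len(uv))]*[1,-1,-1]@T[:3,:3].T
    return (T[:3,3]+d*((z-T[2,3])/d[:,2])[:,None])[:,:2]
def blobs(mask,z,roi,n="top",amin=6):
    u,v,r=roi; m=np.zeros_like(mask); m[v-r:v+r,u-r:u+r]=mask[v-r:v+r,u-r:u+r]
    c,_=cv2.findContours(m,cv2.RETR_EXTERNAL,cv2.CHAIN_APPROX_NONE); out=[]
    for k in sorted(c,key=cv2.contourArea,reverse=True):
        if cv2.contourArea(k)<amin: continue
        mm=np.zeros_like(m); cv2.drawContours(mm,[k],-1,1,-1); ys,xs=np.where(mm)
        w=ray(np.c_[xs,ys],z,n); 
        R=cv2.minAreaRect((w*1000).astype(np.float32)); e=np.linalg.eigh(np.cov(w.T))[1][:,1]
        out.append(dict(c=np.round(w.mean(0)*1000,1),rc=np.round(R[0],1),size=np.round(np.sort(R[1]),1),ang=round(float(np.degrees(np.arctan2(e[1],e[0]))),1),px=(round(xs.mean(),1),round(ys.mean(),1))))
    return out
E
python3 - <<'E'
from h import *
im=cv2.imread("pics/top0.png"); hsv=cv2.cvtColor(im,cv2.COLOR_BGR2HSV); H,S,V=cv2.split(hsv)
def loc(name,m,z,roi,k=5):
    print(name); [print("  ",b) for b in blobs(m.astype(np.uint8),z,roi)[:k]]
yel=(H>18)&(H<32)&(S>130)&(V>90)
loc("longshaft",(V>165),.0105,(448,219,26),2)
for t in(105,115,125): loc("short %d"%t,(V>t),.0095,(247,253,14),2)
for t in(105,120,135): loc("block %d"%t,(V>t),.036,(193,282,17),2)
loc("longcr yel",yel,.008,(330,244,30)); loc("white",(V>170)&(S<60),.028,(330,244,32))
loc("shortcr yel",yel,.008,(131,217,22)); loc("white",(V>150)&(S<60),.028,(131,217,20))
loc("dish yel",yel,.013,(355,175,25)); loc("dish rim",(V>165),.022,(355,175,25),1)
loc("nest red",(S>130)&((H<10)|(H>170)),.012,(241,177,20)); loc("white",(V>150)&(S<60),.028,(241,177,17))
loc("brass",(H>8)&(H<30)&(S>50)&(V>110),.011,(379,277,14)); loc("black",(V<48),.011,(385,279,14))
E
```

```text
longshaft
   {'c': array([ 546.7, -432.1]), 'rc': array([ 545.7, -432.4]), 'size': array([ 15.1, 104.8]), 'ang': -148.8, 'px': (np.float64(449.8), np.float64(218.8))}
short 105
   {'c': array([441.9, 116.9]), 'rc': array([441.8, 116.5]), 'size': array([15.3, 59.9]), 'ang': -135.1, 'px': (np.float64(246.1), np.float64(254.2))}
short 115
   {'c': array([441.8, 116.8]), 'rc': array([441.8, 117.8]), 'size': array([13.4, 58. ]), 'ang': 45.2, 'px': (np.float64(246.1), np.float64(254.3))}
short 125
   {'c': array([442.1, 117.7]), 'rc': array([441.5, 116.8]), 'size': array([12.5, 56.3]), 'ang': -135.0, 'px': (np.float64(245.8), np.float64(254.2))}
block 105
   {'c': array([363.4, 254.1]), 'rc': array([363.7, 253.4]), 'size': array([50.2, 51. ]), 'ang': 47.5, 'px': (np.float64(192.2), np.float64(282.6))}
block 120
   {'c': array([363.3, 254.1]), 'rc': array([363.7, 253.3]), 'size': array([48.5, 49.4]), 'ang': -147.8, 'px': (np.float64(192.2), np.float64(282.6))}
block 135
   {'c': array([363.3, 253.9]), 'rc': array([365. , 253.4]), 'size': array([46.6, 47.5]), 'ang': -160.7, 'px': (np.float64
[... 2292 characters left out ...]
ay([16.6, 24.9]), 'ang': 78.1, 'px': (np.float64(242.9), np.float64(176.9))}
white
   {'c': array([661.5, 154.6]), 'rc': array([661.7, 154.4]), 'size': array([ 8.7, 33.8]), 'ang': 160.4, 'px': (np.float64(233.4), np.float64(172.7))}
   {'c': array([644.6, 109.5]), 'rc': array([644.9, 108.9]), 'size': array([ 7.3, 24.3]), 'ang': 156.7, 'px': (np.float64(249.8), np.float64(179.1))}
brass
   {'c': array([ 383.5, -242.8]), 'rc': array([ 385.6, -243. ]), 'size': array([20.9, 24.4]), 'ang': 57.7, 'px': (np.float64(378.9), np.float64(278.3))}
black
   {'c': array([ 377.5, -263.6]), 'rc': array([ 377.7, -264. ]), 'size': array([17.5, 19.4]), 'ang': 53.9, 'px': (np.float64(386.7), np.float64(280.6))}
```

```bash
cat > go.py <<'E'
import sys, numpy as np
from scipy.spatial.transform import Rotation as Ro
from workcell import telemetry
s=telemetry.get_state(); q=s["orientation"]; R=Ro.from_quat([q[1],q[2],q[3],q[0]])
print("t",round(s["clock"],2),"tcp",np.round(s["tcp_pos"]*1000,1),"th",round(np.degrees(np.arctan2(*R.as_matrix()[[1,0],0])),1),"q6",round(s["joint_pos"][5],2),"F",np.round(s["wrist_force"],1),"gap",round(s["finger_gap"]*1000,1),"gf",round(s["grip_force"],1))
for a in sys.argv[1:]:
    x,y,z,th=map(float,a.split(",")); t=np.radians(th); c,n=np.cos(t),np.sin(t)
    D=Ro.from_matrix([[c,n,0],[n,-c,0],[0,0,-1]])
    print(a,"shift",np.round(R.inv().apply(np.array([x,y,z])-s["tcp_pos"]*1000),1),"rot",np.round((R.inv()*D).as_rotvec(),3))
E
python3 go.py 546,-432.3,100,31.2 546,-432.3,30,31.2
```

```text
t 0.1 tcp [ 226.3 -528.1  230.5] th 23.2 q6 1.43 F [-0.7 -0.1  1.5] gap 85.3 gf 0.0
546,-432.3,100,31.2 shift [331.5  38.1 130.5] rot [-0.002 -0.    -0.14 ]
546,-432.3,30,31.2 shift [331.5  38.2 200.5] rot [-0.002 -0.    -0.14 ]
```

Request:
{"api": "step_arm", "payload": {
  "moves": [
    [[41,5,0],[0,0,-0.05],60],
    [[82,10,5],[0,0,-0.1],60],
    [[123,15,20],[0,0,-0.14],60],
    [[164,20,40],[0,0,-0.14],60],
    [[205,25,60],[0,0,-0.14],60],
    [[245,30,80],[0,0,-0.14],60],
    [[285,34,100],[0,0,-0.14],60],
    [[322,38,118],[0,0,-0.14],60]
  ],
  "grip_force": 60
}}

```text
clock: 0.77
tcp_pos: [0.5242, -0.4401, 0.1192]
orientation: [-0.0, 0.963, 0.269, -0.0]
wrist_force: [0.2, -1.2, 0.6]
finger_gap: 0.0601
grip_force: 0.0
```

Request:
{"api": "step_arm", "payload": {
  "moves": [
    [[9.5,0,12.5],[0,0,0],50],
    [[9.5,0,12.5],[0,0,0],50],
    [[9.5,0,12.5],[0,0,0],50]
  ]
}}

```text
clock: 1.02
tcp_pos: [0.5303, -0.4351, 0.1066]
orientation: [-0.001, 0.963, 0.27, -0.001]
wrist_force: [0.5, 0.1, 0.2]
finger_gap: 0.0503
grip_force: 0.0
```

```bash
python3 go.py 546,-432.3,60,31.2 546,-432.3,3,31.2; python3 - <<'E'
from h import *
im=imaging.read_camera("top")[:,:,::-1]; s=imaging.read_camera("scene")[:,:,::-1]
a=cv2.resize(im[180:260,400:500],(500,400)); b=cv2.resize(s[150:300,340:540],(500,375))
cv2.imwrite("pics/a1.png",np.vstack([a,b])[:, :])
E
```

```text
t 1.02 tcp [ 530.3 -435.1  106.6] th 31.3 q6 1.79 F [0.5 0.1 0.2] gap 50.3 gf 0.0
546,-432.3,60,31.2 shift [14.9  6.  46.6] rot [-0.003  0.001  0.002]
546,-432.3,3,31.2 shift [ 15.    6.2 103.6] rot [-0.003  0.001  0.002]
```

Request:
{"api": "step_arm", "payload": {
  "moves": [
    [[15,6,35],[0,0,0],50],
    [[15,6,60],[0,0,0],50],
    [[15,6,60],[0,0,0],50],
    [[15,6,60],[0,0,0],50]
  ]
}}

```text
clock: 1.45
tcp_pos: [0.5449, -0.434, 0.0482]
orientation: [-0.001, 0.963, 0.268, -0.001]
wrist_force: [0.8, 0.4, 1.1]
finger_gap: 0.0502
grip_force: 0.0
```

```bash
python3 go.py 546,-432.3,3,31.2; python3 - <<'E'
from h import *
im=imaging.read_camera("top")[:,:,::-1]; s=imaging.read_camera("scene")[:,:,::-1]
a=cv2.resize(im[180:260,400:500],(500,400)); b=cv2.resize(s[120:270,340:540],(500,375))
cv2.imwrite("pics/a2.png",cv2.resize(np.vstack([a,b]),(380,590)))
E
```

```text
t 1.45 tcp [ 544.9 -434.    48.2] th 31.1 q6 1.81 F [0.8 0.4 1.1] gap 50.2 gf 0.0
546,-432.3,3,31.2 shift [ 1.9 -0.7 45.2] rot [-0.002  0.001 -0.002]
```

View pics/a2.png

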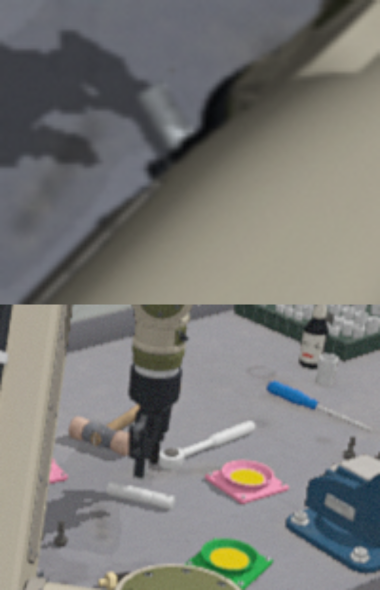

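The scene crop shows the gripper over the long bar, its tip at about (416,204) full-frame and the bar at about (414,217). I'll check this against the calibration.

```bash
python3 - <<'E'
from h import *
s=imaging.read_camera("scene")[:,:,::-1]; V=cv2.cvtColor(s,cv2.COLOR_BGR2HSV)[:,:,2]
for t in (170,185,200): print(blobs((V>t).astype(np.uint8),.0105,(416,219,18),"scene")[:2])
im=cv2.imread("pics/scene0.png");V=cv2.cvtColor(im,cv2.COLOR_BGR2HSV)[:,:,2]
for t in (170,185): print(blobs((V>t).astype(np.uint8),.0105,(416,219,20),"scene")[:2])
E
```

```text
[{'c': array([ 538.2, -448.2]), 'rc': array([ 540.4, -445.6]), 'size': array([26.1, 81.9]), 'ang': -152.1, 'px': (np.float64(419.2), np.float64(219.4))}]
[{'c': array([ 538.7, -449.5]), 'rc': array([ 539.8, -448.1]), 'size': array([19.8, 74.8]), 'ang': -151.8, 'px': (np.float64(419.4), np.float64(219.2))}]
[{'c': array([ 534.9, -452.6]), 'rc': array([ 536.2, -451.7]), 'size': array([13.9, 59.6]), 'ang': -152.2, 'px': (np.float64(421.0), np.float64(219.5))}]
[{'c': array([ 549.8, -441.2]), 'rc': array([ 549. , -440.8]), 'size': array([ 25.2, 101.8]), 'ang': -150.2, 'px': (np.float64(414.9), np.float64(218.3))}, {'c': array([ 611.4, -554.2]), 'rc': array([ 610.7, -551.9]), 'size': array([19.4, 34.5]), 'ang': 47.4, 'px': (np.float64(430.4), np.float64(200.2))}]
[{'c': array([ 552.6, -441.3]), 'rc': array([ 550.8, -441.6]), 'size': array([19.4, 95.1]), 'ang': -150.1, 'px': (np.float64(414.3), np.float64(217.9))}, {'c': array([ 612.1, -555.8]), 'rc': array([ 612.6, -554.9]), 'size': array([13. , 31.3]), 'ang': 59.5, 'px': (np.float64(430.6), np.float64(200.0))}]
```

Request:
{"api": "step_arm", "payload": {
  "moves": [
    [[2,-2,30],[0,0,0],50],
    [[2,-2,45],[0,0,0],50],
    [[2,-2,45],[0,0,0],50],
    [[2,-2,45],[0,0,0],15],
    [[2,-2,45],[0,0,0],15],
    [[2,-2,45],[0,0,0],15],
    [[2,-2,45],[0,0,0],15],
    [[2,-2,45],[0,0,0],15]
  ],
  "grip_force": 60
}}

```text
clock: 2.27
tcp_pos: [0.5486, -0.4321, 0.006]
orientation: [0.002, 0.963, 0.269, 0.001]
wrist_force: [-0.8, 0.7, 6.9]
finger_gap: 0.0191
grip_force: 62.5
```

Request:
{"api": "step_arm", "payload": {
  "moves": [
    [[0,0,0],[0,0,0],15],
    [[0,0,0],[0,0,0],15],
    [[0,0,0],[0,0,0],15],
    [[0,0,0],[0,0,0],15]
  ]
}}

```text
clock: 2.6
tcp_pos: [0.5486, -0.4321, 0.0059]
orientation: [0.002, 0.963, 0.269, 0.001]
wrist_force: [-1.1, 0.8, 6.4]
finger_gap: 0.0192
grip_force: 62.5
```

```bash
python3 go.py 546,-432.3,3,31.2
```

```text
t 2.6 tcp [ 548.6 -432.1    5.9] th 31.2 q6 1.82 F [-1.1  0.8  6.4] gap 19.2 gf 62.5
546,-432.3,3,31.2 shift [-2.4 -1.2  2.9] rot [ 0.004 -0.001  0.   ]
```

Request:
{"api": "step_arm", "payload": {
  "moves": [
    [[0,0,-10],[0,0,0],12],
    [[0,0,-30],[0,0,0],12],
    [[0,0,-60],[0,0,0],12],
    [[0,0,-90],[0,0,0],12],
    [[0,0,-90],[0,0,0],12],
    [[0,0,-90],[0,0,0],12]
  ],
  "grip_force": 80
}}

```text
clock: 3.1
tcp_pos: [0.5491, -0.4323, 0.0965]
orientation: [0.003, 0.963, 0.269, 0.001]
wrist_force: [-0.3, 0.2, -2.4]
finger_gap: 0.0192
grip_force: 78.7
```

```bash
python3 go.py 470,-110,100,103.6
```

```text
t 3.1 tcp [ 549.1 -432.3   96.5] th 31.2 q6 1.82 F [-0.3  0.2 -2.4] gap 19.2 gf 78.7
470,-110,100,103.6 shift [  99.4 -316.6   -5.2] rot [ 0.006  0.002 -1.263]
```

Request:
{"api": "step_arm", "payload": {
  "moves": [
    [[12,-38,0],[0,0,-0.12],12],
    [[24,-76,0],[0,0,-0.24],12],
    [[36,-114,0],[0,0,-0.36],12],
    [[48,-152,0],[0,0,-0.48],12],
    [[60,-190,0],[0,0,-0.6],12],
    [[72,-228,0],[0,0,-0.72],12],
    [[84,-266,0],[0,0,-0.84],12],
    [[95,-300,0],[0,0,-0.96],12]
  ]
}}

```text
clock: 3.77
tcp_pos: [0.4709, -0.1223, 0.0917]
orientation: [-0.002, 0.728, 0.686, -0.001]
wrist_force: [-0.4, -0.3, -2.4]
finger_gap: 0.0188
grip_force: 79.1
```

```bash
python3 go.py 469.5,-108,70,103.6
```

```text
t 3.77 tcp [ 470.9 -122.3   91.7] th 86.6 q6 1.21 F [-0.4 -0.3 -2.4] gap 18.8 gf 79.1
469.5,-108,70,103.6 shift [14.2 -2.1 21.7] rot [-0.003 -0.002 -0.297]
```

Request:
{"api": "step_arm", "payload": {
  "moves": [
    [[14,-2,0],[0,0,-0.12],12],
    [[14,-2,10],[0,0,-0.24],12],
    [[14,-2,22],[0,0,-0.3],12],
    [[14,-2,22],[0,0,-0.3],12],
    [[14,-2,22],[0,0,-0.3],12]
  ]
}}

```text
clock: 4.18
tcp_pos: [0.4706, -0.1102, 0.0698]
orientation: [-0.002, 0.62, 0.784, -0.001]
wrist_force: [1.1, -0.2, -2.7]
finger_gap: 0.019
grip_force: 79.0
```

```bash
python3 go.py 469.5,-108,70,103.6; python3 - <<'E'
from h import *
im=imaging.read_camera("top")[:,:,::-1]; s=imaging.read_camera("scene")[:,:,::-1]
a=cv2.resize(im[190:300,270:390],(480,440),interpolation=cv2.INTER_CUBIC)
cv2.imwrite("pics/a3.png",a); cv2.imwrite("pics/s3.png",s)
E
```

```text
t 4.18 tcp [ 470.6 -110.2   69.8] th 103.3 q6 0.94 F [ 1.1 -0.2 -2.7] gap 19.0 gf 79.0
469.5,-108,70,103.6 shift [ 2.4 -0.6 -0.2] rot [-0.003 -0.002 -0.005]
```

View pics/a3.png

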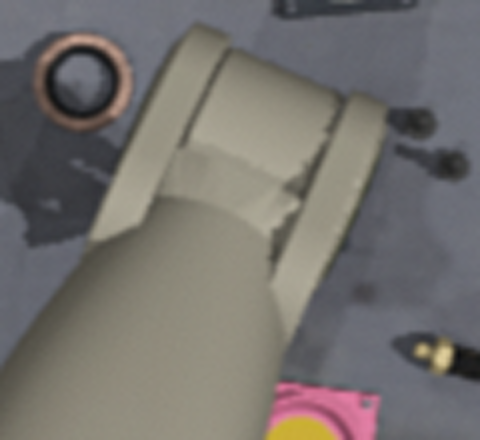

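The top view is filled by the forearm, so the cradle is hidden. I'll descend by the measured numbers and watch the force.

Request:
{"api": "step_arm", "payload": {
  "moves": [
    [[2.4,-0.5,20],[0,0,0],12],
    [[2.4,-0.5,35],[0,0,0],12],
    [[2.4,-0.5,42],[0,0,0],12],
    [[2.4,-0.5,46],[0,0,0],12],
    [[2.4,-0.5,48],[0,0,0],12],
    [[2.4,-0.5,48],[0,0,0],12]
  ]
}}

```text
clock: 4.78
tcp_pos: [0.4715, -0.109, 0.0234]
orientation: [0.0, 0.62, 0.785, 0.0]
wrist_force: [-0.4, 0.4, -2.8]
finger_gap: 0.0193
grip_force: 79.0
```

```bash
python3 go.py 469.5,-108,21,103.6
```

```text
t 4.78 tcp [ 471.5 -109.    23.4] th 103.4 q6 0.94 F [-0.4  0.4 -2.8] gap 19.3 gf 79.0
469.5,-108,21,103.6 shift [ 1.5 -1.7  2.4] rot [ 0.     0.    -0.004]
```

Request:
{"api": "step_arm", "payload": {
  "moves": [
    [[1,-1.5,1],[0,0,0],12],
    [[1,-1.5,2],[0,0,0],12],
    [[1,-1.5,3],[0,0,0],12],
    [[1,-1.5,3],[0,0,0],12]
  ]
}}

```text
clock: 5.12
tcp_pos: [0.4699, -0.1083, 0.0219]
orientation: [0.001, 0.62, 0.785, 0.0]
wrist_force: [-3.8, 0.3, 10.0]
finger_gap: 0.0187
grip_force: 80.7
```

```bash
python3 go.py 469.5,-108,21,103.6
```

```text
t 5.12 tcp [ 469.9 -108.3   21.9] th 103.4 q6 0.94 F [-3.8  0.3 10. ] gap 18.7 gf 80.7
469.5,-108,21,103.6 shift [ 0.4 -0.3  0.9] rot [ 0.001  0.001 -0.003]
```

Contact at z 21.9 matches seating. I'll release, opening to 42 mm, and lift.

Request:
{"api": "step_arm", "payload": {
  "moves": [
    [[0,0,0],[0,0,0],45],
    [[0,0,0],[0,0,0],45],
    [[0,0,0],[0,0,0],45],
    [[0,0,-30],[0,0,0],45],
    [[0,0,-65],[0,0,0],45],
    [[0,0,-90],[0,0,0],50],
    [[0,0,-90],[0,0,0],50]
  ]
}}

```text
clock: 5.7
tcp_pos: [0.4731, -0.1095, 0.1154]
orientation: [0.004, 0.62, 0.785, 0.001]
wrist_force: [0.9, 0.1, 0.2]
finger_gap: 0.05
grip_force: 0.0
```

```bash
python3 go.py 377.2,-264.5,90,74
```

```text
t 5.7 tcp [ 473.1 -109.5  115.4] th 103.4 q6 0.94 F [0.9 0.1 0.2] gap 50.0 gf 0.0
377.2,-264.5,90,74 shift [-128.4 -129.4   25.2] rot [0.009 0.003 0.513]
```

Request:
{"api": "step_arm", "payload": {
  "moves": [
    [[-25,-25,0],[0.01,0,0.12],45],
    [[-50,-50,5],[0.01,0,0.24],45],
    [[-75,-75,10],[0.01,0,0.36],45],
    [[-100,-100,15],[0.01,0,0.48],45],
    [[-122,-123,25],[0.01,0,0.51],45],
    [[-128,-129,45],[0.01,0,0.51],45],
    [[-128,-129,55],[0.01,0,0.51],45],
    [[-128,-129,55],[0.01,0,0.51],45]
  ]
}}

```text
clock: 6.37
tcp_pos: [0.3717, -0.262, 0.0528]
orientation: [-0.005, 0.798, 0.602, -0.004]
wrist_force: [-0.5, 0.5, -0.1]
finger_gap: 0.0448
grip_force: 0.0
```

```bash
python3 go.py 377.2,-264.5,5,74; python3 - <<'E'
from h import *
im=imaging.read_camera("top")[:,:,::-1]; s=imaging.read_camera("scene")[:,:,::-1]
a=cv2.resize(im[190:310,290:410],(480,480),interpolation=cv2.INTER_CUBIC)
cv2.imwrite("pics/a4.png",a); cv2.imwrite("pics/t4.png",im)
E
```

```text
t 6.37 tcp [ 371.7 -262.    52.8] th 74.0 q6 1.06 F [-0.5  0.5 -0.1] gap 44.8 gf 0.0
377.2,-264.5,5,74 shift [-0.9  6.6 47.7] rot [-0.013  0.     0.001]
```

View pics/a4.png

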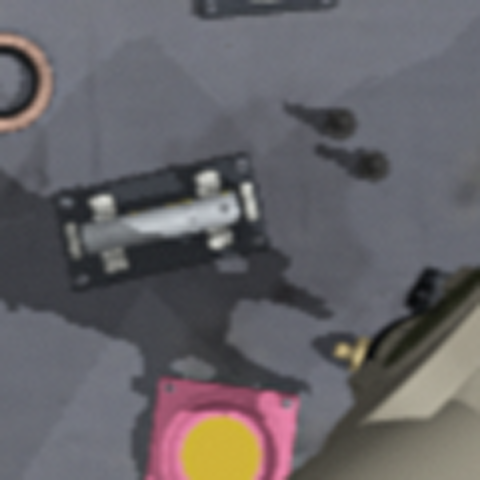

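The crop shows the long shaft lying in its saddles between the end stops, centred near (330,245) in the full frame. Now gripping the switch.

Request:
{"api": "step_arm", "payload": {
  "moves": [
    [[-1,6,10],[-0.01,0,0],45],
    [[-1,6,30],[-0.01,0,0],45],
    [[-1,6,46],[-0.01,0,0],45],
    [[-1,6,48],[-0.01,0,0],45],
    [[-1,6,48],[-0.01,0,0],45]
  ],
  "grip_force": 40
}}

```text
clock: 6.88
tcp_pos: [0.3788, -0.2643, 0.0071]
orientation: [0.0, 0.797, 0.604, -0.001]
wrist_force: [0.2, 0.4, -0.0]
finger_gap: 0.0447
grip_force: 0.0
```

```bash
python3 go.py 377.2,-264.5,4,74
```

```text
t 6.88 tcp [ 378.8 -264.3    7.1] th 74.3 q6 1.06 F [ 0.2  0.4 -0. ] gap 44.7 gf 0.0
377.2,-264.5,4,74 shift [-0.6 -1.4  3.1] rot [-0.001  0.002  0.004]
```

Request:
{"api": "step_arm", "payload": {
  "moves": [
    [[-0.5,-1,1.5],[0,0,0],15],
    [[-0.5,-1,1.5],[0,0,0],15],
    [[-0.5,-1,1.5],[0,0,0],12],
    [[-0.5,-1,1.5],[0,0,0],12],
    [[-0.5,-1,1.5],[0,0,0],12],
    [[-0.5,-1,1.5],[0,0,0],12],
    [[-0.5,-1,1.5],[0,0,0],12],
    [[-0.5,-1,1.5],[0,0,0],12]
  ]
}}

```text
clock: 7.55
tcp_pos: [0.3783, -0.2659, 0.0067]
orientation: [0.002, 0.798, 0.603, -0.001]
wrist_force: [-0.1, 1.1, 6.0]
finger_gap: 0.0186
grip_force: 39.3
```

```bash
python3 go.py 377.2,-264.5,4,74
```

```text
t 7.55 tcp [ 378.3 -265.9    6.7] th 74.2 q6 1.06 F [-0.1  1.1  6. ] gap 18.6 gf 39.3
377.2,-264.5,4,74 shift [ 1.  -1.5  2.7] rot [0.002 0.003 0.003]
```

Request:
{"api": "step_arm", "payload": {
  "moves": [
    [[0,0,-10],[0,0,0],12],
    [[0,0,-40],[0,0,0],12],
    [[0,0,-75],[0,0,0],12],
    [[0,0,-95],[0,0,0],12],
    [[0,0,-95],[0,0,0],12],
    [[0,0,-95],[0,0,0],12]
  ]
}}

```text
clock: 8.05
tcp_pos: [0.3785, -0.266, 0.1019]
orientation: [0.003, 0.798, 0.603, -0.001]
wrist_force: [-0.1, -0.9, -1.6]
finger_gap: 0.0185
grip_force: 39.3
```

```bash
python3 go.py 651.3,127,90,70; python3 - <<'E'
from h import *
s=imaging.read_camera("scene")[:,:,::-1]
cv2.imwrite("pics/s5.png",s)
E
```

```text
t 8.05 tcp [ 378.5 -266.   101.9] th 74.2 q6 1.06 F [-0.1 -0.9 -1.6] gap 18.5 gf 39.3
651.3,127,90,70 shift [452.5 155.3  10.5] rot [0.004 0.004 0.073]
```

Request:
{"api": "step_arm", "payload": {
  "moves": [
    [[38,13,0],[0,0,0.01],12],
    [[76,26,0],[0,0,0.02],12],
    [[114,39,0],[0,0,0.03],12],
    [[152,52,0],[0,0,0.04],12],
    [[190,65,0],[0,0,0.05],12],
    [[228,78,0],[0,0,0.06],12],
    [[266,91,0],[0,0,0.07],12],
    [[304,104,0],[0,0,0.07],12]
  ]
}}

```text
clock: 8.77
tcp_pos: [0.5599, 0.0012, 0.0977]
orientation: [-0.0, 0.818, 0.575, -0.002]
wrist_force: [-0.2, -1.8, -0.7]
finger_gap: 0.0182
grip_force: 39.3
```

Request:
{"api": "step_arm", "payload": {
  "moves": [
    [[38,13,0],[0,0,0],12],
    [[76,26,0],[0,0,0],12],
    [[114,39,0],[0,0,0],12],
    [[145,50,0],[0,0,0],12],
    [[145,50,0],[0,0,0],12],
    [[145,50,0],[0,0,0],12]
  ]
}}

```text
clock: 9.27
tcp_pos: [0.656, 0.1201, 0.0963]
orientation: [-0.0, 0.817, 0.576, -0.003]
wrist_force: [-0.8, -0.5, 0.0]
finger_gap: 0.018
grip_force: 39.4
```

```bash
python3 go.py 651.3,127,70,70; python3 - <<'E'
from h import *
im=imaging.read_camera("top")[:,:,::-1]; s=imaging.read_camera("scene")[:,:,::-1]
a=cv2.resize(im[130:230,190:290],(400,400),interpolation=cv2.INTER_CUBIC); b=cv2.resize(s[190:290,175:275],(400,400),interpolation=cv2.INTER_CUBIC)
cv2.imwrite("pics/a6.png",np.hstack([a,b]))
E
```

```text
t 9.27 tcp [656.  120.1  96.3] th 70.3 q6 1.98 F [-0.8 -0.5  0. ] gap 18.0 gf 39.4
651.3,127,70,70 shift [ 5.1 -6.7 26.3] rot [-0.003  0.004  0.006]
```

View pics/a6.png

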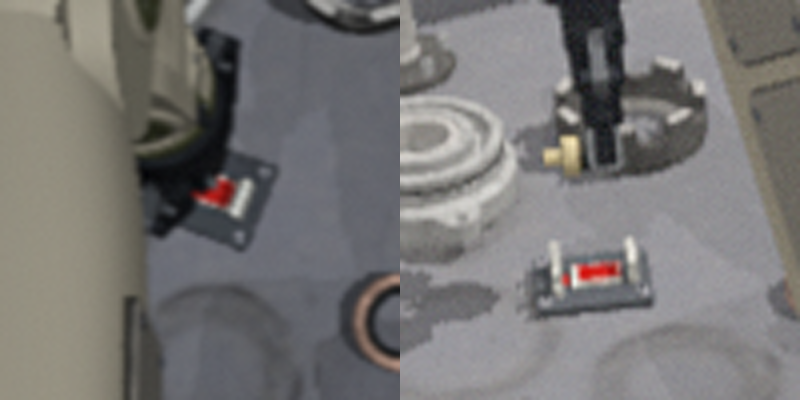

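The switch is held with its brass nose toward the fork. In the scene view the hexagon is at about (217,229), the red mark at about (224.5,257.5) and the fork at about (214,252). I'll measure both in this view.

```bash
python3 - <<'E'
from h import *
im=cv2.imread("pics/a6.png")[:,400:]; s=imaging.read_camera("scene")[:,:,::-1]
H,S,V=cv2.split(cv2.cvtColor(s,cv2.COLOR_BGR2HSV))
print("brass",blobs(((H>12)&(H<30)&(S>70)&(V>110)).astype(np.uint8),.1006,(216,229,14),"scene"))
print("red",blobs(((S>130)&((H<10)|(H>170))).astype(np.uint8),.012,(224,257,14),"scene"))
print("white",blobs(((S<40)&(V>175)).astype(np.uint8),.022,(223,255,14),"scene"))
E
```

```text
brass [{'c': array([661.1, 140. ]), 'rc': array([663.1, 142.6]), 'size': array([20.7, 30.2]), 'ang': 176.3, 'px': (np.float64(216.2), np.float64(229.3))}]
red [{'c': array([655.2, 128.6]), 'rc': array([654.8, 127.3]), 'size': array([15.2, 23.9]), 'ang': 65.4, 'px': (np.float64(224.0), np.float64(257.3))}]
white [{'c': array([671. , 151.6]), 'rc': array([671.1, 152.5]), 'size': array([ 5.3, 39.3]), 'ang': 159.1, 'px': (np.float64(213.3), np.float64(253.9))}, {'c': array([652.9, 104.4]), 'rc': array([653.2, 105.1]), 'size': array([ 5.4, 29.7]), 'ang': 158.9, 'px': (np.float64(232.3), np.float64(252.0))}]
```

Request:
{"api": "step_arm", "payload": {
  "moves": [
    [[5,-6,10],[0,0,0],12],
    [[5,-6,30],[0,0,0],12],
    [[5,-6,54],[0,0,0],12],
    [[5,-6,54],[0,0,0],12],
    [[5,-6,54],[0,0,0],12]
  ]
}}

```text
clock: 9.83
tcp_pos: [0.6504, 0.1244, 0.044]
orientation: [-0.0, 0.819, 0.574, -0.003]
wrist_force: [0.7, 0.0, -1.7]
finger_gap: 0.018
grip_force: 39.4
```

```bash
python3 go.py 651.9,127.7,19,70
```

```text
t 9.83 tcp [650.4 124.4  44. ] th 70.1 q6 1.99 F [ 0.7  0.  -1.7] gap 18.0 gf 39.4
651.9,127.7,19,70 shift [ 3.7  0.4 25. ] rot [-0.003  0.004  0.002]
```

Request:
{"api": "step_arm", "payload": {
  "moves": [
    [[4,0.5,6],[0,0,0],12],
    [[4,0.5,12],[0,0,0],12],
    [[4,0.5,18],[0,0,0],12],
    [[4,0.5,22],[0,0,0],12],
    [[4,0.5,24],[0,0,0],12],
    [[4,0.5,24],[0,0,0],12]
  ]
}}

```text
clock: 10.33
tcp_pos: [0.6538, 0.1293, 0.0221]
orientation: [0.0, 0.818, 0.575, -0.001]
wrist_force: [-5.8, 1.0, 5.8]
finger_gap: 0.0183
grip_force: 40.1
```

```bash
python3 go.py 651.9,127.7,19,70
```

```text
t 10.33 tcp [653.8 129.3  22.1] th 70.2 q6 1.99 F [-5.8  1.   5.8] gap 18.3 gf 40.1
651.9,127.7,19,70 shift [-2.1 -1.3  3.1] rot [-0.001  0.002  0.004]
```

Request:
{"api": "step_arm", "payload": {
  "moves": [
    [[-1,-2,0],[0,0,0],12],
    [[-1,-2,1.5],[0,0,0],12],
    [[-1,-2,3],[0,0,0],12],
    [[-1,-2,3],[0,0,0],12]
  ]
}}

```text
clock: 10.67
tcp_pos: [0.6529, 0.1283, 0.0188]
orientation: [0.001, 0.818, 0.575, -0.0]
wrist_force: [-0.5, 1.0, 3.4]
finger_gap: 0.0182
grip_force: 39.7
```

```bash
python3 go.py 651.9,127.7,19,70; python3 - <<'E'
from h import *
s=imaging.read_camera("scene")[:,:,::-1]
cv2.imwrite("pics/a7.png",cv2.resize(s[220:280,185:265],(640,480),interpolation=cv2.INTER_CUBIC))
E
```

```text
t 10.67 tcp [652.9 128.3  18.8] th 70.2 q6 1.99 F [-0.5  1.   3.4] gap 18.2 gf 39.7
651.9,127.7,19,70 shift [-0.9 -0.7 -0.2] rot [0.002 0.002 0.003]
```

View pics/a7.png

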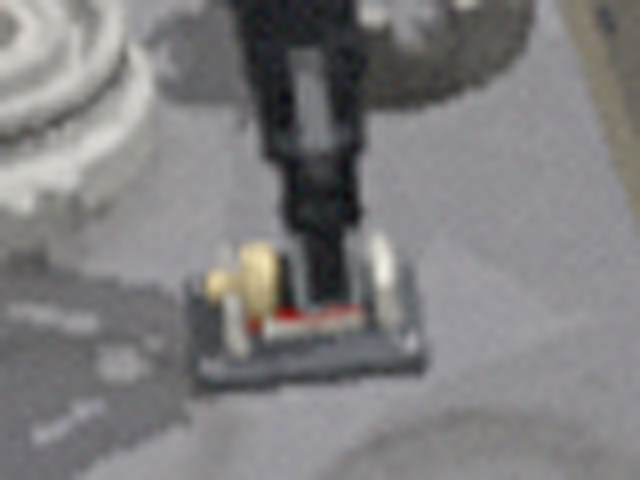

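The nose is in the fork, the hexagon sits just inside it, and the body is over the red mark. Height is 18.8, as expected for seated. Release and lift.

Request:
{"api": "step_arm", "payload": {
  "moves": [
    [[0,0,0],[0,0,0],40],
    [[0,0,0],[0,0,0],40],
    [[0,0,0],[0,0,0],40],
    [[0,0,-30],[0,0,0],40],
    [[0,0,-70],[0,0,0],40],
    [[0,0,-100],[0,0,0],45],
    [[0,0,-100],[0,0,0],45]
  ],
  "grip_force": 60
}}

```text
clock: 11.3
tcp_pos: [0.6565, 0.1289, 0.1261]
orientation: [0.004, 0.818, 0.575, 0.004]
wrist_force: [1.0, -0.2, 1.4]
finger_gap: 0.0452
grip_force: 0.0
```

```bash
python3 go.py 441.9,117,80,45; python3 - <<'E'
from h import *
s=imaging.read_camera("scene")[:,:,::-1]
a=cv2.resize(s[220:280,185:265],(640,480),interpolation=cv2.INTER_CUBIC)
cv2.imwrite("pics/a8.png",a)
E
```

```text
t 11.3 tcp [656.5 128.9 126.1] th 70.2 q6 1.99 F [ 1.  -0.2  1.4] gap 45.2 gf 0.0
441.9,117,80,45 shift [ -84.1 -198.3   43.8] rot [ 0.01  -0.004  0.439]
```

View pics/a8.png

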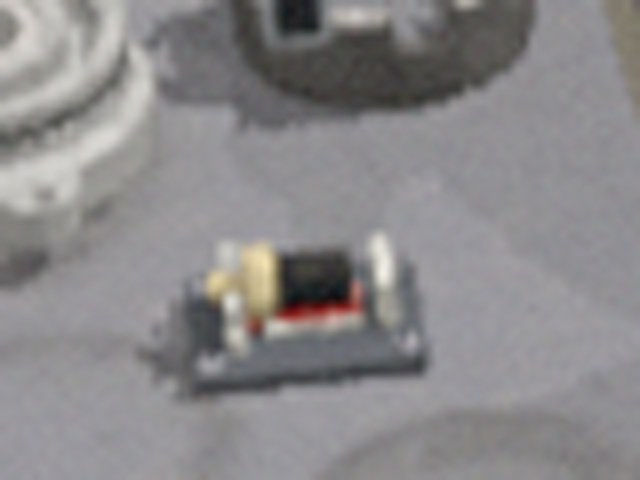

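The switch lies on its pad with its nose in the fork. Next is the short shaft.

Request:
{"api": "step_arm", "payload": {
  "moves": [
    [[-15,-36,0],[0.01,0,0.09],45],
    [[-30,-72,5],[0.01,0,0.18],45],
    [[-45,-108,10],[0.01,0,0.27],45],
    [[-60,-144,20],[0.01,0,0.36],45],
    [[-75,-178,30],[0.01,0,0.43],45],
    [[-84,-198,44],[0.01,0,0.44],45],
    [[-84,-198,60],[0.01,0,0.44],45],
    [[-84,-198,60],[0.01,0,0.44],45]
  ]
}}

```text
clock: 12.02
tcp_pos: [0.433, 0.1163, 0.0555]
orientation: [-0.004, 0.924, 0.382, -0.007]
wrist_force: [0.7, -0.1, 0.1]
finger_gap: 0.0453
grip_force: 0.0
```

```bash
python3 go.py 441.9,117,5,45
```

```text
t 12.02 tcp [433.  116.3  55.5] th 45.0 q6 2.44 F [ 0.7 -0.1  0.1] gap 45.3 gf 0.0
441.9,117,5,45 shift [ 7.3  6.4 50.4] rot [-0.012  0.009 -0.   ]
```

Request:
{"api": "step_arm", "payload": {
  "moves": [
    [[6,5,5],[-0.005,0.005,0],45],
    [[6,5,20],[-0.005,0.005,0],45],
    [[6,5,30],[-0.005,0.005,0],45],
    [[6,5,30],[-0.005,0.005,0],45],
    [[6,5,30],[-0.005,0.005,0],45]
  ]
}}

```text
clock: 12.43
tcp_pos: [0.4463, 0.1174, 0.0285]
orientation: [-0.002, 0.924, 0.382, -0.0]
wrist_force: [-0.2, -0.1, -0.5]
finger_gap: 0.0452
grip_force: 0.0
```

```bash
python3 go.py 441.9,117,5,45
```

```text
t 12.43 tcp [446.3 117.4  28.5] th 45.0 q6 2.44 F [-0.2 -0.1 -0.5] gap 45.2 gf 0.0
441.9,117,5,45 shift [-3.4 -2.8 23.5] rot [-0.003 -0.001 -0.001]
```

Request:
{"api": "step_arm", "payload": {
  "moves": [
    [[-3.5,-3,10],[0,0,0],45],
    [[-3.5,-3,20],[0,0,0],45],
    [[-3.5,-3,24],[0,0,0],45],
    [[-3.5,-3,24],[0,0,0],40],
    [[-3.5,-3,24],[0,0,0],12],
    [[-3.5,-3,24],[0,0,0],12],
    [[-3.5,-3,24],[0,0,0],12],
    [[-3.5,-3,24],[0,0,0],12]
  ]
}}

```text
clock: 13.1
tcp_pos: [0.4417, 0.1171, 0.0056]
orientation: [-0.001, 0.924, 0.382, 0.001]
wrist_force: [0.1, 1.1, 5.7]
finger_gap: 0.0171
grip_force: 59.4
```

Request:
{"api": "step_arm", "payload": {
  "moves": [
    [[0,0,0],[0,0,0],12],
    [[0,0,0],[0,0,0],12],
    [[0,0,0],[0,0,0],12]
  ]
}}

```text
clock: 13.35
tcp_pos: [0.4417, 0.1171, 0.0056]
orientation: [-0.001, 0.924, 0.382, 0.001]
wrist_force: [-0.3, -0.6, 6.5]
finger_gap: 0.0172
grip_force: 59.5
```

```bash
python3 go.py 441.9,117,5,45
```

```text
t 13.35 tcp [441.7 117.1   5.6] th 45.0 q6 2.44 F [-0.3 -0.6  6.5] gap 17.2 gf 59.5
441.9,117,5,45 shift [0.  0.2 0.6] rot [-0.001 -0.002 -0.001]
```

Request:
{"api": "step_arm", "payload": {
  "moves": [
    [[0,0,-10],[0,0,0],10],
    [[0,0,-40],[0,0,0],10],
    [[0,0,-75],[0,0,0],10],
    [[0,0,-90],[0,0,0],10],
    [[0,0,-90],[0,0,0],10]
  ]
}}

```text
clock: 13.77
tcp_pos: [0.4436, 0.1171, 0.0983]
orientation: [-0.001, 0.924, 0.382, 0.003]
wrist_force: [0.7, -0.2, -1.9]
finger_gap: 0.0173
grip_force: 58.9
```

```bash
python3 go.py 538,435.8,90,86.8;  python3 - <<'E'
from h import *
im=cv2.imread("pics/scene0.png"); H,S,V=cv2.split(cv2.cvtColor(im,cv2.COLOR_BGR2HSV))
print(blobs(((H>18)&(H<32)&(S>130)&(V>90)).astype(np.uint8),.008,(125,320,25),"scene"))
for t in(160,175,190): print(blobs(((S<45)&(V>t)).astype(np.uint8),.025,(125,320,25),"scene"))
E
```

```text
t 13.77 tcp [443.6 117.1  98.3] th 45.0 q6 2.44 F [ 0.7 -0.2 -1.9] gap 17.3 gf 58.9
538,435.8,90,86.8 shift [ 292.  -158.8    9.9] rot [ 0.004 -0.005 -0.73 ]
[{'c': array([539. , 432.7]), 'rc': array([539.2, 432.5]), 'size': array([23. , 36.5]), 'ang': 87.0, 'px': (np.float64(125.2), np.float64(320.8))}]
[{'c': array([557.2, 382.8]), 'rc': array([550.5, 390.1]), 'size': array([39.6, 88.9]), 'ang': 161.0, 'px': (np.float64(142.5), np.float64(304.0))}, {'c': array([535. , 411.6]), 'rc': array([533.6, 416.7]), 'size': array([22.8, 77. ]), 'ang': 176.8, 'px': (np.float64(133.5), np.float64(313.1))}, {'c': array([534.9, 458.5]), 'rc': array([533.2, 458.9]), 'size': array([ 9.6, 68.3]), 'ang': 174.6, 'px': (np.float64(113.4), np.float64(319.9))}, {'c': array([538.4, 471. ]), 'rc': array([534.9, 472.5]), 'size': array([ 9.6, 48.3]), 'ang': 175.0, 'px': (np.float64(107.5), np.float64(320.9))}]
[{'c': array([539.3, 458.2]), 'rc': array([539.7, 458.3]), 'size': array([ 8.3, 53.4]), 'ang': 174.7, 'px': (np.float64(113.0), np.float64(318.8))}, {'c': array([535.8, 410.6]), 'rc': array([536.7, 410
[... 284 characters left out ...]
([545.8, 470.1]), 'size': array([ 5.5, 26. ]), 'ang': 176.1, 'px': (np.float64(106.9), np.float64(318.9))}]
[{'c': array([539.7, 458.2]), 'rc': array([539.7, 458. ]), 'size': array([ 7.6, 53.4]), 'ang': 174.7, 'px': (np.float64(113.0), np.float64(318.7))}, {'c': array([538.1, 411.1]), 'rc': array([536.8, 410.8]), 'size': array([ 7.6, 52.1]), 'ang': 172.8, 'px': (np.float64(133.3), np.float64(312.3))}, {'c': array([541.9, 394.7]), 'rc': array([541.8, 395. ]), 'size': array([ 5. , 24.5]), 'ang': 173.7, 'px': (np.float64(139.6), np.float64(309.1))}, {'c': array([546.5, 470.5]), 'rc': array([546.4, 470.3]), 'size': array([ 4.4, 25. ]), 'ang': 176.8, 'px': (np.float64(106.8), np.float64(318.9))}]
```

Request:
{"api": "step_arm", "payload": {
  "moves": [
    [[33,-18,0],[0,0,-0.09],10],
    [[66,-36,0],[0,0,-0.18],10],
    [[99,-54,0],[0,0,-0.27],10],
    [[132,-72,0],[0,0,-0.36],10],
    [[165,-90,0],[0,0,-0.45],10],
    [[198,-108,0],[0,0,-0.54],10],
    [[231,-126,0],[0,0,-0.63],10],
    [[264,-144,0],[0,0,-0.72],10]
  ]
}}

```text
clock: 14.43
tcp_pos: [0.5251, 0.4067, 0.0932]
orientation: [-0.002, 0.728, 0.685, -0.001]
wrist_force: [1.5, -1.6, -2.2]
finger_gap: 0.0177
grip_force: 58.9
```

```bash
python3 go.py 538,435.2,70,86.5
```

```text
t 14.43 tcp [525.1 406.7  93.2] th 86.5 q6 2.17 F [ 1.5 -1.6 -2.2] gap 17.7 gf 58.9
538,435.2,70,86.5 shift [29.2 11.2 23.2] rot [-0.004 -0.001 -0.   ]
```

Request:
{"api": "step_arm", "payload": {
  "moves": [
    [[28,8,0],[0,0,0],10],
    [[28,8,15],[0,0,0],10],
    [[28,8,23],[0,0,0],10],
    [[28,8,23],[0,0,0],10],
    [[28,8,23],[0,0,0],10],
    [[28,8,23],[0,0,0],10]
  ]
}}

```text
clock: 14.93
tcp_pos: [0.5351, 0.4316, 0.072]
orientation: [-0.002, 0.73, 0.683, -0.0]
wrist_force: [0.2, 0.6, -0.8]
finger_gap: 0.0175
grip_force: 59.0
```

```bash
python3 go.py 538,435.2,22,86.5;python3 - <<'E'
from h import *
im=imaging.read_camera("top")[:,:,::-1]; s=imaging.read_camera("scene")[:,:,::-1]
a=cv2.resize(im[180:255,90:165],(400,400),interpolation=cv2.INTER_CUBIC); b=cv2.resize(s[275:350,85:160],(400,400),interpolation=cv2.INTER_CUBIC)
cv2.imwrite("pics/a9.png",np.hstack([a,b]))
E
```

```text
t 14.93 tcp [535.1 431.6  72. ] th 86.2 q6 2.2 F [ 0.2  0.6 -0.8] gap 17.5 gf 59.0
538,435.2,22,86.5 shift [ 3.7  2.8 50. ] rot [-0.003 -0.002 -0.006]
```

View pics/a9.png

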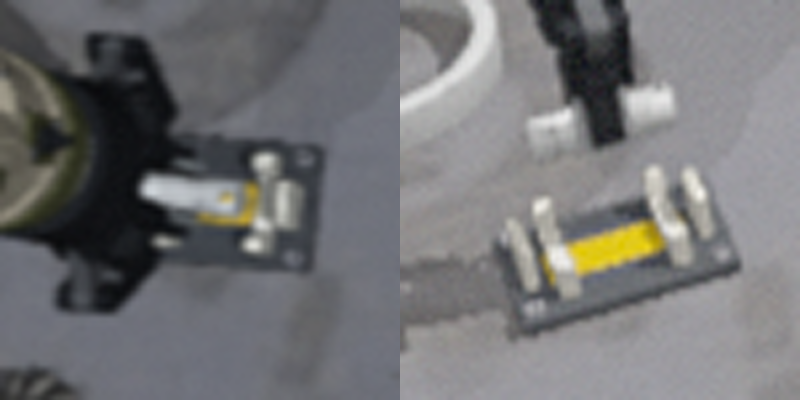

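The short bar is held centrally in the fingers and lines up above the short cradle in both views. Descending.

Request:
{"api": "step_arm", "payload": {
  "moves": [
    [[4,3,15],[0,0,0],10],
    [[4,3,30],[0,0,0],10],
    [[4,3,38],[0,0,0],10],
    [[4,3,43],[0,0,0],10],
    [[4,3,46],[0,0,0],10],
    [[4,3,46],[0,0,0],10]
  ]
}}

```text
clock: 15.53
tcp_pos: [0.5384, 0.4364, 0.0255]
orientation: [-0.002, 0.73, 0.683, -0.0]
wrist_force: [0.0, 0.1, -2.4]
finger_gap: 0.0173
grip_force: 59.0
```

```bash
python3 go.py 538,435.2,22,86.5
```

```text
t 15.53 tcp [538.4 436.4  25.5] th 86.2 q6 2.2 F [ 0.   0.1 -2.4] gap 17.3 gf 59.0
538,435.2,22,86.5 shift [-1.2 -0.3  3.5] rot [-0.003 -0.002 -0.005]
```

Request:
{"api": "step_arm", "payload": {
  "moves": [
    [[-1,-0.5,1.5],[0,0,0],10],
    [[-1,-0.5,3],[0,0,0],10],
    [[-1,-0.5,4],[0,0,0],10],
    [[-1,-0.5,4],[0,0,0],10]
  ]
}}

```text
clock: 15.87
tcp_pos: [0.5383, 0.4358, 0.0226]
orientation: [-0.001, 0.73, 0.683, 0.001]
wrist_force: [0.3, -0.1, -1.4]
finger_gap: 0.0176
grip_force: 59.0
```

```bash
python3 go.py 538,435.2,22,86.5
```

```text
t 15.87 tcp [538.3 435.8  22.6] th 86.2 q6 2.2 F [ 0.3 -0.1 -1.4] gap 17.6 gf 59.0
538,435.2,22,86.5 shift [-0.6 -0.3  0.6] rot [-0.001 -0.003 -0.005]
```

Almost touching, so I'll go down 1 mm more and release.

Request:
{"api": "step_arm", "payload": {
  "moves": [
    [[0,0,1],[0,0,0],10],
    [[0,0,1],[0,0,0],10],
    [[0,0,1],[0,0,0],40],
    [[0,0,1],[0,0,0],40],
    [[0,0,1],[0,0,0],40],
    [[0,0,-30],[0,0,0],40],
    [[0,0,-70],[0,0,0],40],
    [[0,0,-90],[0,0,0],60]
  ]
}}

```text
clock: 16.53
tcp_pos: [0.5394, 0.4363, 0.1164]
orientation: [-0.001, 0.73, 0.683, 0.002]
wrist_force: [1.1, 0.8, 1.5]
finger_gap: 0.0508
grip_force: 0.0
```

```bash
python3 go.py 363.5,253.5,100,35; python3 - <<'E'
from h import *
s=imaging.read_camera("scene")[:,:,::-1]
b=cv2.resize(s[275:350,85:160],(400,400),interpolation=cv2.INTER_CUBIC); c=cv2.resize(s[305:365,198:258],(400,400),interpolation=cv2.INTER_CUBIC)
cv2.imwrite("pics/a10.png",np.hstack([b,c]))
E
```

```text
t 16.53 tcp [539.4 436.3 116.4] th 86.2 q6 2.2 F [1.1 0.8 1.5] gap 50.8 gf 0.0
363.5,253.5,100,35 shift [-194.  -163.5   15.2] rot [-0.001 -0.005  0.894]
```

View pics/a10.png

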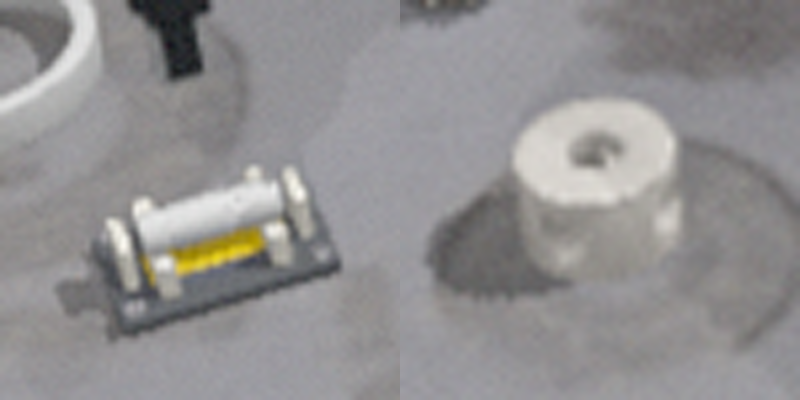

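The short shaft is seated in its cradle. On the block, the side bores show at about (223,342) and (238,337), so I'll grip between them with the fingers closing along x (θ≈90).

```bash
python3 go.py 363.5,253.5,100,90
```

```text
t 16.58 tcp [541.4 437.5 120.6] th 86.2 q6 2.2 F [0.1 1.2 2.7] gap 58.1 gf 0.0
363.5,253.5,100,90 shift [-195.5 -165.5   17.7] rot [ 0.007 -0.009 -0.066]
```

Request:
{"api": "step_arm", "payload": {
  "moves": [
    [[-28,-28,0],[0,0,-0.01],85],
    [[-56,-56,0],[0,0,-0.03],85],
    [[-84,-84,0],[0,0,-0.05],85],
    [[-112,-112,0],[0,0,-0.065],85],
    [[-140,-138,0],[0,0,-0.065],85],
    [[-168,-158,5],[0,0,-0.065],85],
    [[-192,-163,15],[0,0,-0.065],85],
    [[-193,-163,15],[0,0,-0.065],85]
  ]
}}

```text
clock: 17.25
tcp_pos: [0.3583, 0.25, 0.0955]
orientation: [-0.002, 0.708, 0.706, -0.002]
wrist_force: [-1.6, -0.3, -0.2]
finger_gap: 0.0851
grip_force: 0.0
```

Request:
{"api": "step_arm", "payload": {
  "moves": [
    [[0,0,20],[0,0,0],85],
    [[0,0,40],[0,0,0],85],
    [[0,0,40],[0,0,0],85],
    [[0,0,40],[0,0,0],85]
  ]
}}

```text
clock: 17.58
tcp_pos: [0.3624, 0.2537, 0.0568]
orientation: [-0.002, 0.708, 0.707, -0.0]
wrist_force: [0.1, 0.6, -0.8]
finger_gap: 0.085
grip_force: 0.0
```

```bash
python3 go.py 363.5,253.5,12,90
```

```text
t 17.58 tcp [362.4 253.7  56.8] th 89.9 q6 2.0 F [ 0.1  0.6 -0.8] gap 85.0 gf 0.0
363.5,253.5,12,90 shift [-0.3  1.2 44.7] rot [-0.003 -0.002 -0.001]
```

Request:
{"api": "step_arm", "payload": {
  "moves": [
    [[0,1,15],[0,0,0],85],
    [[0,1,30],[0,0,0],85],
    [[0,1,44],[0,0,0],85],
    [[0,1,44],[0,0,0],85],
    [[0,1,44],[0,0,0],48],
    [[0,1,44],[0,0,0],48],
    [[0,1,44],[0,0,0],48],
    [[0,1,44],[0,0,0],48]
  ],
  "grip_force": 100
}}

```text
clock: 18.25
tcp_pos: [0.3646, 0.2546, 0.0151]
orientation: [-0.001, 0.707, 0.707, 0.001]
wrist_force: [-3.4, -0.6, 11.5]
finger_gap: 0.0503
grip_force: 102.7
```

Request:
{"api": "step_arm", "payload": {
  "moves": [
    [[0,0,0],[0,0,0],46],
    [[0,0,0],[0,0,0],46],
    [[0,0,0],[0,0,0],46]
  ]
}}

```text
clock: 18.5
tcp_pos: [0.3646, 0.2546, 0.015]
orientation: [-0.001, 0.707, 0.707, 0.002]
wrist_force: [-3.5, -0.7, 10.1]
finger_gap: 0.0503
grip_force: 102.7
```

```bash
python3 go.py 363.5,253.5,12,90
```

```text
t 18.5 tcp [364.6 254.6  15. ] th 89.9 q6 2.0 F [-3.5 -0.7 10.1] gap 50.3 gf 102.7
363.5,253.5,12,90 shift [-1.1 -1.1  3. ] rot [ 0.    -0.004 -0.001]
```

Request:
{"api": "step_arm", "payload": {
  "moves": [
    [[0,0,-8],[0,0,0],46],
    [[0,0,-25],[0,0,0],46],
    [[0,0,-50],[0,0,0],46],
    [[0,0,-80],[0,0,0],46],
    [[0,0,-90],[0,0,0],46],
    [[0,0,-90],[0,0,0],46]
  ]
}}

```text
clock: 19.0
tcp_pos: [0.3658, 0.2545, 0.1062]
orientation: [-0.001, 0.707, 0.707, 0.003]
wrist_force: [0.4, 0.2, -6.4]
finger_gap: 0.05
grip_force: 106.5
```

```bash
python3 go.py 661.2,-176.7,110,90 661.2,-176.7,110,50;python3 - <<'E'
from h import *
s=imaging.read_camera("scene")[:,:,::-1]
b=cv2.resize(s[230:350,170:290],(480,480),interpolation=cv2.INTER_CUBIC)
cv2.imwrite("pics/a11.png",b)
E
```

```text
t 19.0 tcp [365.8 254.5 106.2] th 89.9 q6 2.0 F [ 0.4  0.2 -6.4] gap 50.0 gf 106.5
661.2,-176.7,110,90 shift [-430.9  295.9   -4.9] rot [ 0.003 -0.005 -0.001]
661.2,-176.7,110,50 shift [-430.9  295.9   -4.9] rot [ 0.002 -0.006  0.697]
```

View pics/a11.png

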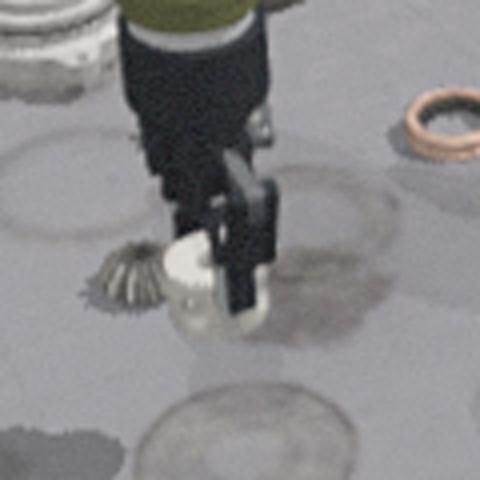

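The block hangs upright and level in the fingers. Carrying it to the dish.

Request:
{"api": "step_arm", "payload": {
  "moves": [
    [[-33,22,0],[0,0,0],46],
    [[-66,45,0],[0,0,0],46],
    [[-99,68,0],[0,0,0],46],
    [[-132,90,0],[0,0,0],46],
    [[-165,113,0],[0,0,0],46],
    [[-198,136,0],[0,0,0],46],
    [[-231,159,0],[0,0,0],46],
    [[-264,181,0],[0,0,0],46]
  ]
}}

```text
clock: 19.72
tcp_pos: [0.5439, -0.0122, 0.0999]
orientation: [-0.003, 0.708, 0.707, -0.001]
wrist_force: [1.2, 1.2, -7.3]
finger_gap: 0.0502
grip_force: 106.4
```

Request:
{"api": "step_arm", "payload": {
  "moves": [
    [[-33,22,0],[0,0,0],46],
    [[-66,45,0],[0,0,0],46],
    [[-99,68,0],[0,0,0],46],
    [[-132,90,0],[0,0,0],46],
    [[-160,109,0],[0,0,0],46],
    [[-166,113,0],[0,0,0],46],
    [[-166,113,0],[0,0,0],46]
  ]
}}

```text
clock: 20.3
tcp_pos: [0.6574, -0.1794, 0.098]
orientation: [-0.003, 0.709, 0.705, -0.0]
wrist_force: [0.5, 0.6, -7.8]
finger_gap: 0.05
grip_force: 106.8
```

```bash
python3 go.py 661.2,-175.6,60,90
```

```text
t 20.3 tcp [ 657.4 -179.4   98. ] th 89.7 q6 1.19 F [ 0.5  0.6 -7.8] gap 50.0 gf 106.8
661.2,-175.6,60,90 shift [ 3.7  4.  38. ] rot [-0.005 -0.003 -0.005]
```

Request:
{"api": "step_arm", "payload": {
  "moves": [
    [[3.5,3.5,15],[-0.005,0,0],46],
    [[3.5,3.5,35],[-0.005,0,0],46],
    [[3.5,3.5,48],[-0.005,0,0],46],
    [[3.5,3.5,48],[-0.005,0,0],46],
    [[3.5,3.5,48],[-0.005,0,0],46]
  ]
}}

```text
clock: 20.72
tcp_pos: [0.6584, -0.1712, 0.051]
orientation: [-0.003, 0.707, 0.707, 0.001]
wrist_force: [0.8, -0.1, -7.1]
finger_gap: 0.05
grip_force: 106.8
```

```bash
python3 go.py 661.2,-175.6,28,90
```

```text
t 20.72 tcp [ 658.4 -171.2   51. ] th 90.0 q6 1.2 F [ 0.8 -0.1 -7.1] gap 50.0 gf 106.8
661.2,-175.6,28,90 shift [-4.5  2.9 22.9] rot [-0.002 -0.005 -0.   ]
```

Request:
{"api": "step_arm", "payload": {
  "moves": [
    [[-4,2.5,0],[0,0,0],46],
    [[-4,2.5,0],[0,0,0],46],
    [[-4,2.5,6],[0,0,0],46],
    [[-4,2.5,6],[0,0,0],46]
  ]
}}

```text
clock: 21.05
tcp_pos: [0.6636, -0.1771, 0.0474]
orientation: [0.0, 0.708, 0.707, 0.002]
wrist_force: [-1.4, -0.2, -7.0]
finger_gap: 0.0503
grip_force: 106.9
```

```bash
python3 go.py 661.2,-175.6,28,90
```

```text
t 21.05 tcp [ 663.6 -177.1   47.4] th 89.9 q6 1.19 F [-1.4 -0.2 -7. ] gap 50.3 gf 106.9
661.2,-175.6,28,90 shift [ 1.4 -2.5 19.4] rot [ 0.004 -0.003 -0.001]
```

Request:
{"api": "step_arm", "payload": {
  "moves": [
    [[1,-2,5],[0,0,0],46],
    [[1,-2,10],[0,0,0],46],
    [[1,-2,14],[0,0,0],46],
    [[1,-2,17],[0,0,0],46],
    [[1,-2,17],[0,0,0],46]
  ]
}}

```text
clock: 21.47
tcp_pos: [0.6607, -0.1756, 0.0292]
orientation: [-0.001, 0.707, 0.707, 0.002]
wrist_force: [-0.4, -0.3, -7.5]
finger_gap: 0.0501
grip_force: 106.9
```

```bash
python3 go.py 661.2,-175.6,28,90
```

```text
t 21.47 tcp [ 660.7 -175.6   29.2] th 89.9 q6 1.19 F [-0.4 -0.3 -7.5] gap 50.1 gf 106.9
661.2,-175.6,28,90 shift [0.  0.5 1.2] rot [ 0.002 -0.003 -0.001]
```

Request:
{"api": "step_arm", "payload": {
  "moves": [
    [[0,0.5,1],[0,0,0],46],
    [[0,0.5,2],[0,0,0],46],
    [[0,0.5,2],[0,0,0],46],
    [[0,0.5,2],[0,0,0],46]
  ]
}}

```text
clock: 21.8
tcp_pos: [0.6621, -0.176, 0.0286]
orientation: [0.0, 0.707, 0.707, 0.002]
wrist_force: [0.5, 0.4, -7.1]
finger_gap: 0.0502
grip_force: 106.9
```

```bash
python3 go.py 661.2,-175.6,28,90
```

```text
t 21.8 tcp [ 662.1 -176.    28.6] th 89.9 q6 1.19 F [ 0.5  0.4 -7.1] gap 50.2 gf 106.9
661.2,-175.6,28,90 shift [ 0.4 -0.9  0.6] rot [ 0.004 -0.003 -0.001]
```

Request:
{"api": "step_arm", "payload": {
  "moves": [
    [[0,-0.5,1],[0,0,0],46],
    [[0,-0.5,2],[0,0,0],46],
    [[0,-0.5,2],[0,0,0],46],
    [[0,-0.5,2],[0,0,0],46]
  ]
}}

```text
clock: 22.13
tcp_pos: [0.6621, -0.1761, 0.0282]
orientation: [0.001, 0.707, 0.707, 0.003]
wrist_force: [-2.4, 1.6, 6.2]
finger_gap: 0.05
grip_force: 108.2
```

Request:
{"api": "step_arm", "payload": {
  "moves": [
    [[0,0,0],[0,0,0],80],
    [[0,0,0],[0,0,0],80],
    [[0,0,0],[0,0,0],80],
    [[0,0,0],[0,0,0],80],
    [[0,0,-25],[0,0,0],80],
    [[0,0,-60],[0,0,0],80],
    [[0,0,-100],[0,0,0],80],
    [[0,0,-140],[0,0,0],80]
  ]
}}

```text
clock: 22.8
tcp_pos: [0.6604, -0.1761, 0.1672]
orientation: [-0.0, 0.707, 0.707, 0.002]
wrist_force: [1.7, -0.8, 0.6]
finger_gap: 0.08
grip_force: 0.0
```

Request:
{"api": "step_arm", "payload": {
  "moves": [
    [[-35,0,-10],[0,0,0],80],
    [[-70,0,-20],[0,0,0],80],
    [[-105,0,-20],[0,0,0],80],
    [[-140,0,-20],[0,0,0],80],
    [[-175,0,-20],[0,0,0],80],
    [[-210,0,-20],[0,0,0],80],
    [[-245,0,-20],[0,0,0],80],
    [[-280,0,-20],[0,0,0],80]
  ]
}}

```text
clock: 23.47
tcp_pos: [0.6605, -0.4581, 0.1858]
orientation: [0.001, 0.707, 0.707, 0.002]
wrist_force: [0.9, -0.9, 0.9]
finger_gap: 0.08
grip_force: 0.0
```

```bash
python3 go.py; python3 - <<'E'
from h import *
im=imaging.read_camera("top")[:,:,::-1]
cv2.imwrite("pics/a12.png",cv2.resize(im[130:290,90:390],(800,427),interpolation=cv2.INTER_CUBIC)); cv2.imwrite("pics/t12.png",im)
E
```

```text
t 23.47 tcp [ 660.5 -458.1  185.8] th 89.9 q6 0.86 F [ 0.9 -0.9  0.9] gap 80.0 gf 0.0
```

View pics/a12.png

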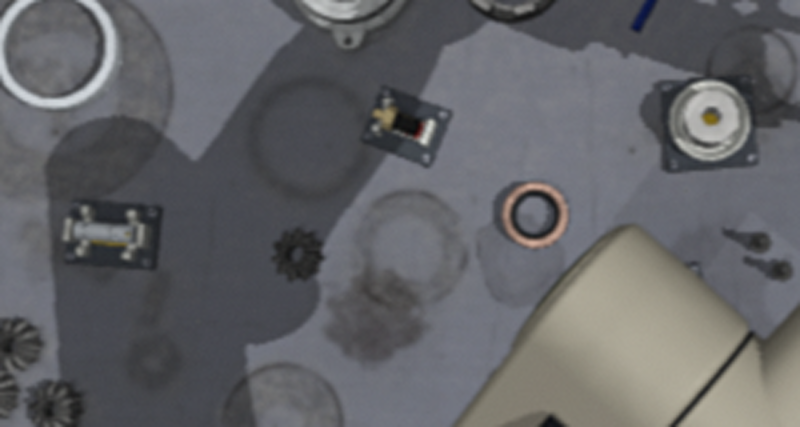

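The picture shows the block in the dish (about 357,174 full-frame, with the yellow floor visible through its hole), the switch in its nest (about 242,176) and the short shaft in its cradle (about 130,218). The long shaft was seen seated earlier.

```bash
python3 -c "
from workcell import env
print(env.hand_in())"
```

```text
the job is handed in; nothing more can be done
None
```

All four parts are in their nests, let go and seated as far as the cameras and contact forces show, and the job was handed in at about 23.5 s. The hand-in gave no verdict.

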